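Latch the splash pane and lock the recipe stand at its reading height

TASK

Get the recipe stand ready for cooking: swing the turnbutton on the desk's top rail fully down over the clear splash pane, then pinch the sliding leg together with its cam lever, raise the leg with the lever still open until its lower edge is level with the top of the broad ring on the post, and squeeze the lever fully closed there. Finish still holding: keep squeezing the leg and the closed lever between the fingers when the program ends. Do not let the leg drop, and leave the things round the stand where they are.

Things in the scene. Friction and masses are not known exactly. Their poses are not given: they have to be found in the camera images.
- recipe_stand: Recipe stand, fixed on the worktop: wooden base 205 x 170 x 14 mm, upright square steel post (18 mm), on it a sliding square leg that carries a sloping wooden desk (210 mm wide). Origin on the worktop under the post's axis; x horizontal, away from the desk's face towards the wall, y to the cook's left, z up. The desk is in front of the post: top edge at x = -45 mm, lower edge -150 mm
- length_mark (a point): Length mark: upper edge of the broad engraved ring (5 mm high) on the post, on the post's axis, 98 mm above the worktop = 60 mm above the leg's lower edge when the leg is down. The other rings (20, 40, 80 mm up) are thin, 1 mm. The leg covers the rings until it is raised past them
- leg_edge (a point): Centre of the lower edge of the sliding leg, a square aluminium tube (26 mm, 112 mm long), on its axis, 38 mm above the worktop when down; same axes as the stand. A black clamp body 36 x 34 x 26 mm sits round its lower end. With the leg down its top, the desk's top edge and the turnbutton's knob are all 145 to 165 mm above the worktop
- leg (a joint): Height of the leg above its rest, m: 0 down on the buffer (where it starts), 0.060 at the length mark, 0.090 upper stop. While the lever is open, leg and desk (together 0.32 to 0.48 kg, plus 0.5 N of friction) sink by their own weight when let go
- finger_rest (a point): Centre of the ribbed rubber rest (20 mm wide, 40 mm high) on the leg's right side (-y), on its outer face 16 mm from the axis, 94 mm above the leg's lower edge, 18 mm below its top. One finger belongs here, the other right opposite on the lever's rolled end, closing along the stand's y. Width over both: 41 mm lever closed, about 61 mm wide open
- lever_tip (a point): Outermost line of the lever's rolled end (11 mm thick, 20 mm wide along x), 80 mm above the pin: the point to press. The stand does not give way sideways: while the lever closes only the lever's end moves, by about 20 mm, so the middle of the grasp must follow by 10 mm towards the finger rest (-y). The cam wedges on the post over the last 0.15 rad and then carries the leg
- turnbutton (a joint): Turnbutton on the desk's top rail, rad: 0 along the rail to the right (-y, pane free), 1.57 straight down the slope over the pane's edge (pane secured), stop at 1.62; it starts at 0 to 0.4. Light friction, about 1 N at the knob
- knob (a point): Upper part of the turnbutton's finger knob: waisted brass knob 8 to 12 mm thick, standing 22 mm out of the blade along the slope's normal; its end is 6 mm further out than this point, the blade 16 mm further in; 32 mm from the pivot; z along the slope's normal
- button_pivot (a point): Point on the turnbutton's axis, level with the knob point. The desk slopes 45 degrees: up the slope is (0.707, 0, 0.707) and out of its face (-0.707, 0, 0.707) in the stand's frame. At joint value q the knob lies cos q x 32 mm to the right (-y) and sin q x 32 mm down the slope from here
- tea_mug: Bystander: striped mug 90 x 120 x 88 mm, behind and to the right of the stand; leave alone
- lemon: Bystander: lemon 78 x 55 x 56 mm, to the left of the stand; leave alone
- swivel_peeler: Bystander: peeler with yellow handle, 201 mm long, to the right of the desk; leave alone
- teaspoon: Bystander: teaspoon 130 mm long, at the front right; leave alone
- onion: Bystander: red onion 84 mm, at the right; leave alone. Behind it and over the rear right of the worktop hang wall cabinets (everything right of y = 0.02 m and beyond x = 0.63 m, from 0.39 m above the worktop up): keep the arm drawn in when it swings past them
- cam_lever (a joint): Cam lever on the leg's left side (+y), rad: 0 fully closed (upright against the leg), 0.26 wide open (upper end leans out to +y); starts at 0.22 to 0.26. Pin along x, 18.5 mm left of the leg's axis, 14 mm above its lower edge. Stiff: it stays where left and moves only above 5.5 N at its end, so a pinch of 3 to 5 N carries the leg with the lever open; closing takes about 10 N, 15 to 20 N is ample
- lever: The steel lever itself, strip and rolled end, 16 to 20 mm wide; origin on its pivot pin, z along the lever towards its end

How it is judged:
On the way, in this order (a step that is already met when the one before it is completed fails the run):
1. the turnbutton is swung down over the splash pane, the leg still down (value of joint turnbutton above 1.35 rad and value of joint leg below 0.02 m), for 0.2 s.
2. the leg is held at the length mark with the lever still open (z of leg_edge in the frame of length_mark between -0.006 and 0.006 m and value of joint cam_lever above 0.12 rad and (contact force between the fingers and leg_rest above 0.5 N or contact force between the fingers and leg_tube above 0.5 N)), for 0.2 s.
At the end, for the whole second after the job is handed in: The program ends while holding: the fingers still press the lever and the leg's tube (more than 2 N each), the leg stands still with its lower edge within 6 mm of the top of the broad ring, the lever is closed to within 0.05 rad, and the turnbutton points down over the pane (more than 1.35 rad) (z of leg_edge in the frame of length_mark between -0.006 and 0.006 m and value of joint cam_lever below 0.05 rad and value of joint turnbutton above 1.35 rad and velocity of joint leg between -0.01 and 0.01 m/s and contact force between the fingers and lever above 2 N and (contact force between the fingers and leg_rest above 2 N or contact force between the fingers and leg_tube above 2 N)); the arm keeps its last pose, push and grip.
It fails at once if the leg is let drop (sinks faster than 0.3 m/s) (velocity of joint leg below -0.3 m/s).
It fails at once if a bystander is pushed more than 30 mm (distance of any of tea_mug, lemon, swivel_peeler, teaspoon, onion from where it was at the start of the episode above 0.03 m).
It also fails if it takes over 58 s, if anything falls off the work surface, if the arm or the gripper's body presses on something with over 40 N, if the wrist force passes 120 N, or if a joint passes its speed limit or range.

ROBOT

A 6-joint arm with a two-finger parallel gripper is mounted at the origin on a cart in front of the work surface, level with it; the furniture and walls round the work are solid. World frame = base frame: x ahead of the robot, y to its left, z up, the work surface at z = 0. Lengths are in m, angles in rad, forces in N, time in s.
With the tool pointing down it reaches from about 0.275 to 0.825 m from the base axis. Payload 5.2 kg.
Tool frame: the origin (TCP) lies at the centre of the arm's flange, where the gripper is bolted on; the fingertips stand finger_overhang ahead of it and the grasp point (between the pads) lies 167 mm ahead of it (finger_overhang is the distance from the TCP to the fingertips, in m); z points along the fingers, y is the direction in which the jaws open and shut (so a half turn about z gives the same grasp; the last joint's range is limited). The gripper opens to 93 mm and grips with 3 to 60 N. Pads are 15 mm wide; open, the fingers measure 128 mm over their backs; the gripper's body (75 mm by 188 mm) begins 65 mm behind the grasp point.
Start: joints at [-0.203, 0.259, 1.535, -0, 1.348, -0.203], TCP at [0.55, 0, 0.405] pointing down, gripper open.
Joint ranges: [-3.14, 3.14], [-0.91, 2.08], [0.19, 2.58], [-1.22, 4.36], [0.22, 2.71], [-3.12, 3.12]. Speed limits (rad/s): [2.57, 2.57, 3.14, 3.14, 3.14, 3.14].

INTERFACE

Orientations are given as a rotation vector (axis times angle).
In Python, from bench import sense, camera, close_job, spot_in, cut_out, finger_overhang gives the robot as it stands.
- The arm moves only by the tool send_rows, never from a script. Its argument "deltas" is a list of rows, each an object with "dr": the turn, a rotation vector about the tool's x, y, z in units of 90 degrees (1.0 is 90 degrees), a list of three; "xyz": the shift along the tool's x, y, z in units of 0.75 m (1.0 is 0.75 m), a list of three; "hand": the opening, from -1 (shut) to 1 (fully open), so that 0 is half open. A call has 1 to 5 rows; each row is the pose to reach, as a shift and turn from the pose commanded when the call began, along the tool's axes at that moment; what a row does not reach only later rows make up. A row lasts 1/8 s, in which the tool goes at most 62.5 mm and 10.7 degrees, less where a joint would pass 70% of its speed; a pose out of reach is approached as far as the arm can. A call with a number of a shift or a turn outside -1 to 1 is refused whole. A call with a gripper value outside its range is refused whole. The fingers move at their own pace and stop on an object; "squeeze" is the grip in N (left out, the last holds). Time passes only in rows, so rows that repeat a pose let the fingers close. It gives the time, the measured TCP pose, the force and the opening at its end, in the units of the state.
- sense(): the state, without advancing time (a new reading comes with each control period).
- camera(name): name is "scene" or "side" or "wrist"; returns a dict with "img" (384x512x3 uint8, red, green, blue), "camera_matrix" (3x3 intrinsics, pixels), "k1" (the pictures are not rectified: a ray, as slopes to the right and down, at radius r is drawn at 1 + k1 r^2 times it, then the intrinsics apply), "origin" and "attitude" of the camera in the world; the wrist camera has in their place "hand_eye" (4x4, takes a point from camera to tool coordinates, whose origin is the TCP and whose axes are the flange's). Camera axes: x right, y down, z forward; pixel columns grow to the right and rows downward; lengths in m; the calibration is good to about 2 mm. A picture is of the moment at which its call begins: read the wrist's pose just before it. There is no depth.
- close_job(): hands the job in, once; it reports no verdict.
Trained networks look in a picture, given as the dict that the camera call returned (one of the last four; its "shot" number tells which), for a name from the list of things; names that differ only in an ending like _2 or _b are one class to them, and where a whole thing is asked for, a point or a joint stands for the part that bears it (a point fixed in the world has none). Each returns a list of dicts, best first, with "score" (0 to 1); they miss things now and then, are a little off and sometimes report something else, mostly with a low value. They report only what shows in the picture. A call takes as long as a camera call.
- spot_in(picture, query): "extent" ([left, top, right, bottom] in pixels, round what is visible of it).
- cut_out(picture, query): "mask" (384x512 bool, what is visible of it) and "extent" ([left, top, right, bottom] in pixels, round what is visible of it).
The state is a dict: "t": time; "joint_pos": joint angles; "qvel": joint speeds; "joint_torque": joint torques, N m; "tool_pos": TCP position; "tcp_rot": TCP orientation; "wrist_force": force on the tool from outside, world axes, zero at the start; "ft_torque": the same for the moment, N m; "grip_width": finger opening in m.
Only numpy, scipy, OpenCV 4.12 (cv2) and the standard library are available. Lean on these libraries where they do the work, as an engineer would, in place of code of your own. Each camera call takes 0.05 s, during which the arm holds its last target.

## Working session

There is one attempt and no reset: what is moved stays moved. The work goes in short steps, Python scripts to look and compute and a tool call to move; the robot and the scene stay as the last step left them, time stands still between calls to the robot, and variables do not carry over. Pictures are saved under pics/ and viewed, and the job is handed in when it is done.

Besides the shell and the picture viewer there is one more tool, called after "Request:" by a JSON object that holds its "api" and its "payload". send_rows: Moves the arm, as the interface text tells. Shifts and turns lie within -1 to 1; 1 stands for 0.75 m of shift or 90 degrees of turn. Its arguments: {"type":"object","properties":{"deltas":{"type":"array","items":{"type":"object","properties":{"dr":{"type":"array","items":{"type":"number"}},"xyz":{"type":"array","items":{"type":"number"}},"hand":{"type":"number"}}}},"squeeze":{"type":"number"}},"required":["deltas"]}

```bash
ls; mkdir -p pics
python3 - <<'E'
from bench import sense,camera,finger_overhang,spot_in
import cv2
print(sense(),finger_overhang)
for n in("scene","side","wrist"):
    c=camera(n); cv2.imwrite(f"pics/{n}0.png",c["img"][...,::-1])
    print({k:v for k,v in c.items() if k!="img"})
E
```

```text
pics
{'t': 0.0, 'joint_pos': array([-2.02780150e-01,  2.59328275e-01,  1.53605435e+00, -1.08700941e-05,
        1.34801445e+00, -2.02790957e-01]), 'qvel': array([ 9.56842769e-05,  1.74990031e-04,  4.33762979e-04, -1.52578681e-03,
       -1.31739789e-03, -4.33870927e-04]), 'joint_torque': array([ 2.41929010e-04, -4.37298238e+01, -2.84004611e+01,  7.19661056e-02,
        4.11791797e-02, -1.14769305e-04]), 'tool_pos': array([5.49788317e-01, 7.59614526e-05, 4.03936873e-01]), 'tcp_rot': array([-2.22036521e+00, -2.22039456e+00,  1.57264831e-03]), 'wrist_force': array([ 0.03914981, -0.76004701,  0.07882715]), 'ft_torque': array([ 0.03405206, -0.00727622, -0.0178947 ]), 'grip_width': 0.09333995341903313} 0.1861
{'camera_matrix': array([[382.79703294,   0.        , 257.72163407],
       [  0.        , 382.79703294, 191.65741903],
       [  0.        ,   0.        ,   1.        ]]), 'k1': -0.1025081479228451, 'origin': array([-0.07355263, -0.62449866,  1.29023035]), 'attitude': array([-2.34913377,  1.00326433, -0.30792881]), 'shot': 1}
{'camera_matrix': array([[434.07644821,   0.        , 260.11228718],
       [  0.        , 434.07644821, 192.57151831],
       [  0.        ,   0.        ,   1.        ]]), 'k1': -0.07658462601032968, 'origin': array([ 0.50730451, -1.01359073,  0.92112967]), 'attitude': array([-2.26073237,  0.06336621, -0.00830662]), 'shot': 2}
{'camera_matrix': array([[275.04016654,   0.        , 254.89056755],
       [  0.        , 275.04016654, 196.21591225],
       [  0.        ,   0.        ,   1.        ]]), 'k1': -0.024904985098983503, 'hand_eye': array([[-4.66641997e-04, -9.59878534e-01, -2.80415730e-01,
         7.75327932e-02],
       [ 9.99999878e-01, -4.93649818e-04,  2.56830239e-05,
         6.30600257e-04],
       [-1.63079757e-04, -2.80415684e-01,  9.59878647e-01,
         2.02601825e-02],
       [ 0.00000000e+00,  0.00000000e+00,  0.00000000e+00,
         1.00000000e+00]]), 'shot': 3}
```

View pics/scene0.png

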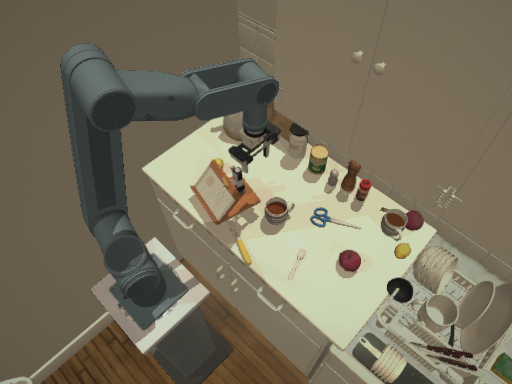

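View pics/side0.png

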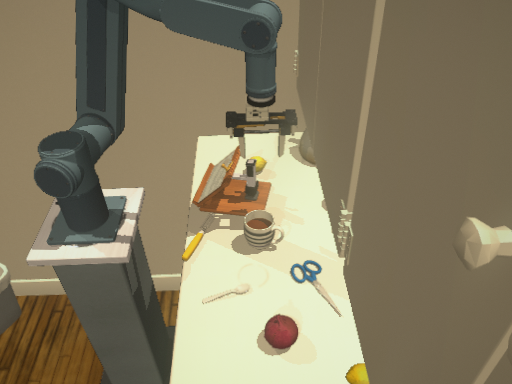

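View pics/wrist0.png

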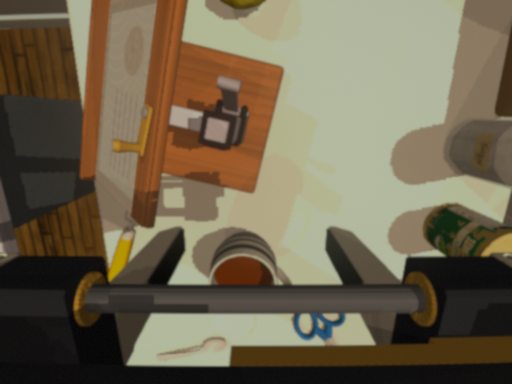

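Run:
```python
import cv2
a=cv2.imread("pics/wrist0.png")[0:240,60:300]; cv2.imwrite("pics/w0z.png",cv2.resize(a,None,fx=2.5*1,fy=2.5,interpolation=cv2.INTER_CUBIC))
a=cv2.imread("pics/scene0.png")[140:230,180:280]; cv2.imwrite("pics/s0z.png",cv2.resize(a,None,fx=6,fy=6,interpolation=cv2.INTER_CUBIC))
a=cv2.imread("pics/side0.png")[140:220,190:290]; cv2.imwrite("pics/d0z.png",cv2.resize(a,None,fx=6,fy=6,interpolation=cv2.INTER_CUBIC))
```

```text
(no output)
```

View pics/w0z.png

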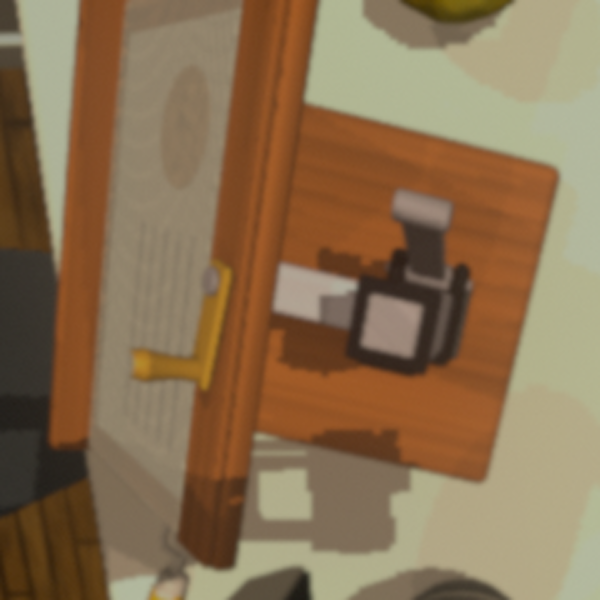

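View pics/s0z.png

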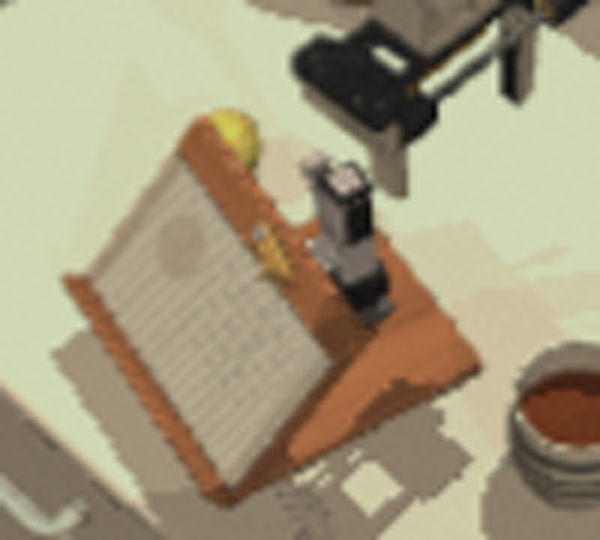

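View pics/d0z.png

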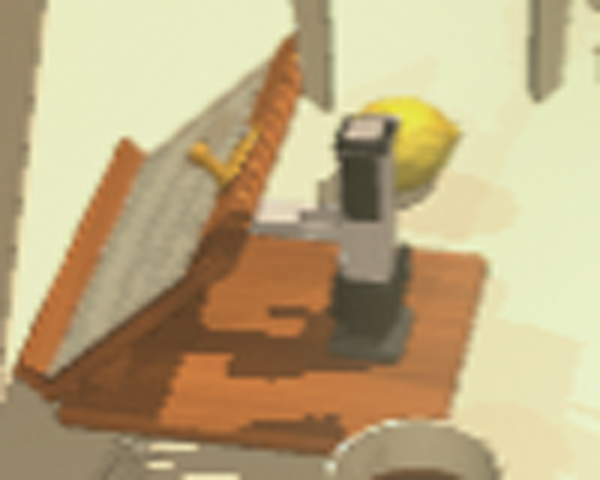

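```bash
cat > h.py <<'E'
import numpy as np,cv2
from scipy.spatial.transform import Rotation as R
K={'scene':(382.797,257.7216,191.6574,-0.1025081),'side':(434.07645,260.1123,192.5715,-0.0765846),'wrist':(275.04017,254.89057,196.21591,-0.02490499)}
def T(p,r):
    M=np.eye(4);M[:3,:3]=R.from_rotvec(r).as_matrix();M[:3,3]=p;return M
HE=np.array([[-4.66641997e-04,-9.59878534e-01,-2.80415730e-01,7.75327932e-02],[9.99999878e-01,-4.93649818e-04,2.56830239e-05,6.30600257e-04],[-1.63079757e-04,-2.80415684e-01,9.59878647e-01,2.02601825e-02],[0,0,0,1]])
FX={'scene':T([-0.07355263,-0.62449866,1.29023035],[-2.34913377,1.00326433,-0.30792881]),'side':T([0.50730451,-1.01359073,0.92112967],[-2.26073237,0.06336621,-0.00830662])}
T0=T([0.549788,0.000076,0.403937],[-2.22036521,-2.22039456,0.00157265])
def cam(n,tcp=None): return (tcp if tcp is not None else T0)@HE if n=='wrist' else FX[n]
def proj(n,P,tcp=None):
    f,cx,cy,k=K[n];M=np.linalg.inv(cam(n,tcp));P=np.atleast_2d(P)
    c=P@M[:3,:3].T+M[:3,3];s=c[:,:2]/c[:,2:];s=s*(1+k*(s**2).sum(1,keepdims=True));return s*f+[cx,cy]
def ray(n,uv,tcp=None):
    f,cx,cy,k=K[n];d=(np.array(uv,float)-[cx,cy])/f;s=d.copy()
    for _ in range(30): s=d/(1+k*(s@s))
    M=cam(n,tcp);v=M[:3,:3]@np.r_[s,1];return M[:3,3],v/np.linalg.norm(v)
def atz(n,uv,z,tcp=None):
    o,v=ray(n,uv,tcp);return o+v*(z-o[2])/v[2]
def tri(L):
    A=0;b=0
    for n,uv,t in L:
        o,v=ray(n,uv,t);Q=np.eye(3)-np.outer(v,v);A=A+Q;b=b+Q@o
    return np.linalg.solve(A,b)
E
python3 - <<'E'
from h import *
w=lambda x,y:(60+x/2.5,y/2.5)
s=lambda x,y:(180+x/6,140+y/6)
d=lambda x,y:(190+x/6,140+y/6)
print('legtop',atz('wrist',w(391,325),.15),atz('scene',s(345,180),.15),atz('side',d(367,130),.15))
print('base',atz('wrist',w(558,170),.014),atz('wrist',w(485,480),.014),atz('side',d(488,262),.014))
a=atz('wrist',w(558,170),.014)-atz('wrist',w(485,480),.014);print(np.linalg.norm(a),np.degrees(np.arctan2(-a[0],a[1])))
print('knobend',tri([('wrist',w(137,363),None),('side',d(197,150),None)]))
print('pivot tri',tri([('wrist',w(212,285),None),('scene',s(258,230),None)]))
print('desk top right',tri([('wrist',w(215,565),None),('scene',s(365,350),None)]))
print('lever end',atz('wrist',w(422,207),.14),)
for p in [(365,290),(425,305),(413,362),(355,350)]: print(atz('wrist',w(*p),.15))
E
```

```text
legtop [0.5181032  0.06659408 0.15      ] [0.52080994 0.06808774 0.15      ] [0.52065922 0.06836854 0.15      ]
base [0.58487947 0.13519039 0.014     ] [ 0.54850019 -0.02412442  0.014     ] [0.58653557 0.12736569 0.014     ]
0.16341559980818987 -12.862854967618057
knobend [0.43373863 0.05446453 0.1525045 ]
pivot tri [0.45768622 0.08043511 0.14623786]
desk top right [ 0.44403684 -0.02576471  0.13502164]
lever end [0.52841684 0.10425812 0.14      ]
[0.5100065  0.07779623 0.15      ]
[0.52953927 0.07299565 0.15      ]
[0.52504306 0.05444444 0.15      ]
[0.50572125 0.05845344 0.15      ]
```

```bash
cat > mv.py <<'E'
from h import *
from bench import sense
YAW=np.radians(-13.0)
X=np.array([np.cos(YAW),np.sin(YAW),0]);Y=np.array([-np.sin(YAW),np.cos(YAW),0]);Z=np.array([0,0,1.])
N=(-X+Z)/2**.5;UP=(X+Z)/2**.5
def rot(tilt,dyaw=0):
    # tool y = stand y; tool z = down tilted forward
    t=np.radians(tilt);z=np.sin(t)*X-np.cos(t)*Z;y=Y;x=np.cross(y,z)
    Rm=np.c_[x,y,z]
    return R.from_rotvec([0,0,np.radians(dyaw)]).as_matrix()@Rm
def cur():
    s=sense();return T(s['tool_pos'],s['tcp_rot'])
def delta(grasp,Rm,off=0.167):
    c=cur();tcp=np.array(grasp)-off*Rm[:,2]
    d=c[:3,:3].T@(tcp-c[:3,3]);r=R.from_matrix(c[:3,:3].T@Rm).as_rotvec()
    print('tcp target',tcp.round(4),'xyz',(d/.75).round(4),'dr',(r/(np.pi/2)).round(4),'mm',(d*1e3).round(1),'deg',np.degrees(np.linalg.norm(r)).round(1))
E
python3 - <<'E'
from mv import *
k=np.array([0.4378,0.0535,0.1483])
delta(k+.06*N,rot(30)); delta(k+.06*N,rot(20))
E
```

```text
tcp target [0.3151 0.0818 0.3354] xyz [ 0.109  -0.3129  0.0922] dr [-0.2242 -0.2819 -0.8346] mm [  81.8 -234.7   69.1] deg 81.8
tcp target [0.3408 0.0759 0.3477] xyz [ 0.1011 -0.2786  0.0757] dr [-0.1498 -0.1883 -0.8462] mm [  75.8 -209.    56.8] deg 79.2
```

Request:
{"api": "send_rows", "payload": {"deltas": [{"xyz": [0.02,-0.06,0],"dr": [-0.025,-0.03,-0.09],"hand": 0},{"xyz": [0.05,-0.12,0],"dr": [-0.05,-0.06,-0.19],"hand": 0},{"xyz": [0.08,-0.18,0],"dr": [-0.075,-0.09,-0.28],"hand": 0},{"xyz": [0.1,-0.24,0],"dr": [-0.1,-0.12,-0.37],"hand": 0},{"xyz": [0.109,-0.3,0.02],"dr": [-0.125,-0.15,-0.46],"hand": 0}]}}

```text
t: 0.78
tool_pos: [0.3238, 0.0823, 0.3902]
tcp_rot: [1.154, 2.594, -0.038]
wrist_force: [-0.8, -0.1, 0.1]
grip_width: 0.0484
```

Run:
```python
from mv import *
k=np.array([0.4378,0.0535,0.1483])
delta(k+.06*N,rot(30)); delta(k+.06*N,rot(20))
```

```text
tcp target [0.3151 0.0818 0.3354] xyz [ 0.0275 -0.016   0.0668] dr [-0.0945 -0.1269 -0.3728] mm [ 20.6 -12.   50.1] deg 36.5
tcp target [0.3408 0.0759 0.3477] xyz [-0.0045  0.0052  0.0613] dr [-0.0615 -0.0191 -0.379 ] mm [-3.4  3.9 45.9] deg 34.6
```

Request:
{"api": "send_rows", "payload": {"deltas": [{"xyz": [0.0275,-0.016,0.02],"dr": [-0.024,-0.032,-0.093],"hand": -0.2},{"xyz": [0.0275,-0.016,0.03],"dr": [-0.047,-0.063,-0.186],"hand": -0.2},{"xyz": [0.0275,-0.016,0.05],"dr": [-0.071,-0.095,-0.28],"hand": -0.2},{"xyz": [0.0275,-0.016,0.0668],"dr": [-0.0945,-0.1269,-0.3728],"hand": -0.2},{"xyz": [0.0275,-0.016,0.0668],"dr": [-0.0945,-0.1269,-0.3728],"hand": -0.2}]}}

```text
t: 1.4
tool_pos: [0.3153, 0.0812, 0.334]
tcp_rot: [0.308, 2.609, -0.08]
wrist_force: [-0.8, 0.4, 0.6]
grip_width: 0.0374
```

Run:
```python
from mv import *
from bench import camera
k=np.array([0.4378,0.0535,0.1483])
delta(k+.06*N,rot(30));print(sense()['joint_pos'].round(2)); np.save('tcp1.npy',cur())
c=camera('wrist');cv2.imwrite('pics/w1.png',c['img'][...,::-1])
cv2.imwrite('pics/w1z.png',cv2.resize(c['img'][...,::-1],(768,576),interpolation=cv2.INTER_CUBIC))
```

```text
tcp target [0.3151 0.0818 0.3354] xyz [-0.0005  0.0007 -0.0018] dr [-0.002  -0.0041 -0.0045] mm [-0.4  0.5 -1.3] deg 0.6
[-0.04 -0.24  2.29 -0.17  0.59 -1.26]
```

View pics/w1z.png

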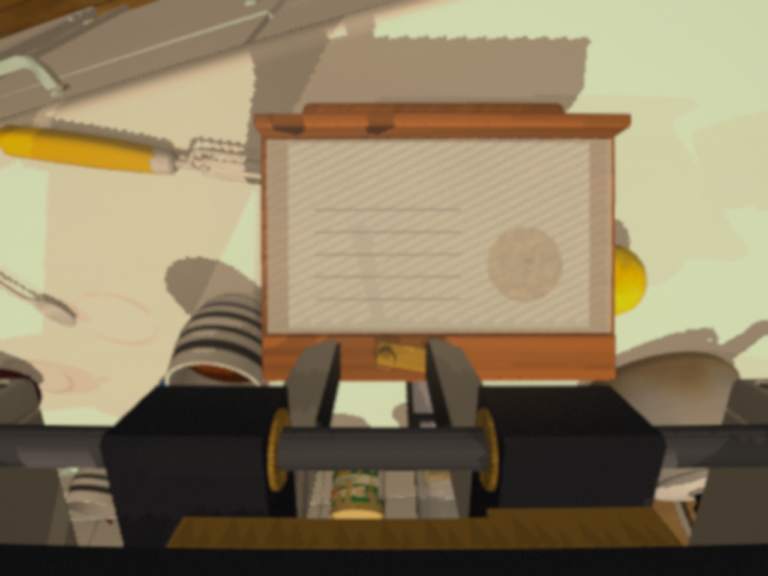

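Run:
```python
from mv import *
t1=np.load('tcp1.npy')
w=lambda x,y:(60+x/2.5,y/2.5)
d=lambda x,y:(190+x/6,140+y/6)
a=cv2.imread('pics/w1.png')[215:265,220:320];cv2.imwrite('pics/w1k.png',cv2.resize(a,None,fx=8,fy=8,interpolation=cv2.INTER_CUBIC))
L=np.array([.5198,.0675,0])
for l in ([('wrist',(257.3,234.7),t1),('wrist',w(140,364),None)],[('wrist',(257.3,234.7),t1),('wrist',w(140,364),None),('side',d(197,150),None)],[('wrist',(257.3,234.7),t1),('side',d(197,150),None)]):
    p=tri(l);r=p-L;print(p,r@X,r@Y,p[2])
# desk top edges at rail lower corners
for uv in ((265/1.5,380/1.5),(615/1.5,380/1.5)):
    o,v=ray('wrist',uv,t1)
    P=L+[0,0,.155]-.045*X
    s=((P-o)@X)/(v@X);q=o+v*s-L;print('toprail',q@X,q@Y,q[2])
```

```text
[0.43216028 0.05502381 0.14911093] -0.08258699227678681 -0.03187107364839598 0.14911092987603958
[0.43316504 0.05539015 0.15002119] -0.08169039217534263 -0.03128810062077781 0.1500211937541006
[0.43364874 0.0565167  0.14924128] -0.08147250516617772 -0.030081619968112355 0.14924128346966103
toprail -0.04499999999999994 -0.1041862400064295 0.14181057691348004
toprail -0.04499999999999997 0.10764368325888744 0.14350974793134455
```

View pics/w1k.png

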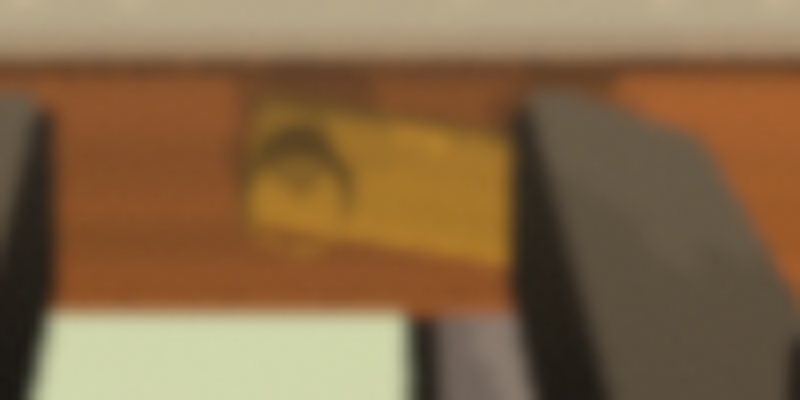

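Run:
```python
from mv import *
t1=np.load('tcp1.npy')
w=lambda x,y:(60+x/2.5,y/2.5)
d=lambda x,y:(190+x/6,140+y/6)
L=np.array([.5198,.0675,0])
p=tri([('wrist',(257.5,238.3),t1),('wrist',w(140,364),None),('side',d(197,150),None)]);r=p-L;print(p,r@X,r@Y,p[2])
k=p-.006*N;print(k)
Rm=rot(30)
delta(k-.009*Rm[:,2]-.04*Rm[:,2],Rm)
delta(k-.009*Rm[:,2],Rm)
```

```text
[0.43392285 0.05504628 0.15156121] -0.08087464623196669 -0.03145268587528576 0.15156121460131863
[0.43805675 0.05409189 0.14731857]
tcp target [0.3328 0.0784 0.3344] xyz [-0.0198  0.0016  0.0118] dr [-0.002  -0.0036 -0.0056] mm [-14.9   1.2   8.9] deg 0.6
tcp target [0.3523 0.0739 0.2997] xyz [-0.0201  0.0018  0.0651] dr [-0.002  -0.0036 -0.0056] mm [-15.1   1.3  48.9] deg 0.6
```

Request:
{"api": "send_rows", "payload": {"deltas": [{"xyz": [-0.02,0.0018,0.01],"dr": [0,-0.0036,-0.0056],"hand": -0.3},{"xyz": [-0.02,0.0018,0.03],"dr": [0,-0.0036,-0.0056],"hand": -0.3},{"xyz": [-0.02,0.0018,0.05],"dr": [0,-0.0036,-0.0056],"hand": -0.3},{"xyz": [-0.02,0.0018,0.06],"dr": [0,-0.0036,-0.0056],"hand": -0.3}]}}

```text
t: 1.95
tool_pos: [0.3523, 0.0744, 0.3034]
tcp_rot: [0.294, 2.602, -0.084]
wrist_force: [1.2, -0.3, -0.1]
grip_width: 0.0325
```

```bash
cat > snap.py <<'E'
import sys
from mv import *
from bench import camera
def snap(n,name,box=None,f=1.5):
    np.save(f'{name}.npy',cur());c=camera(n);a=c['img'][...,::-1];cv2.imwrite(f'pics/{name}_full.png',a)
    if box: a=a[box[1]:box[3],box[0]:box[2]]
    cv2.imwrite(f'pics/{name}.png',cv2.resize(a,None,fx=f,fy=f,interpolation=cv2.INTER_CUBIC));return c
E
python3 - <<'E'
from snap import *
s=sense();print(s['t'],s['wrist_force'],s['grip_width'])
snap('wrist','w2',(150,180,350,300),4);snap('side','d2',(180,80,300,220),5)
k=np.array([.43806,.05409,.14732]);Rm=rot(30);delta(k-.009*Rm[:,2],Rm)
E
```

```text
1.95 [ 1.15210117 -0.3166097  -0.13235166] 0.032474429013311316
tcp target [0.3523 0.0739 0.2997] xyz [ 0.0014 -0.0006  0.0044] dr [-0.0016  0.0007  0.0019] mm [ 1.1 -0.4  3.3] deg 0.2
```

View pics/w2.png

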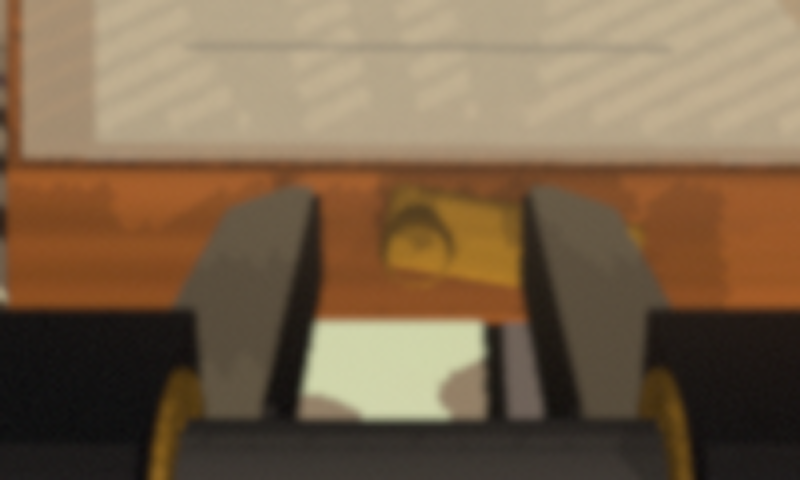

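View pics/d2.png

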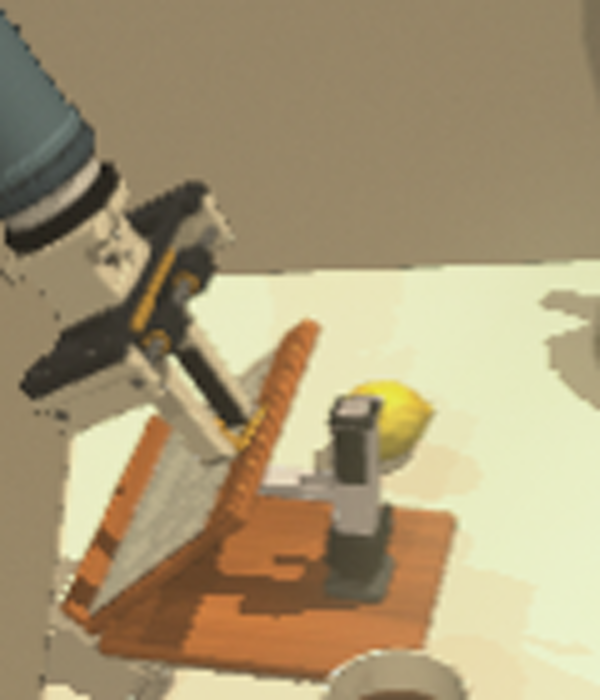

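Request:
{"api": "send_rows", "payload": {"deltas": [{"xyz": [0.0014,0,0.004],"dr": [0,0,0],"hand": -0.5},{"xyz": [0.0014,0,0.004],"dr": [0,0,0],"hand": -1},{"xyz": [0.0014,0,0.004],"dr": [0,0,0],"hand": -1},{"xyz": [0.0014,0,0.004],"dr": [0,0,0],"hand": -1}], "squeeze": 8}}

```text
t: 2.55
tool_pos: [0.3513, 0.0743, 0.3004]
tcp_rot: [0.292, 2.602, -0.085]
wrist_force: [-0.3, -4.8, 1.1]
grip_width: 0.0102
```

Run:
```python
from snap import *
s=sense();print(s['t'],s['wrist_force'],s['grip_width'])
snap('wrist','w3',(150,180,350,300),4)
```

```text
2.55 [-0.30293295 -4.81739999  1.13163918] 0.010228588891258904
```

View pics/w3.png

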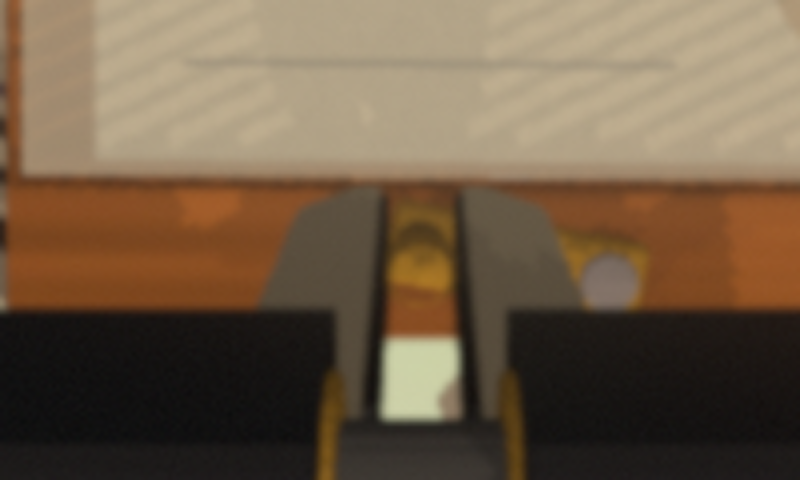

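Request:
{"api": "send_rows", "payload": {"deltas": [{"xyz": [0.0118,0.0032,0.0032],"dr": [0,0,0],"hand": -1},{"xyz": [0.022,0.0105,0.0059],"dr": [0,0,0],"hand": -1},{"xyz": [0.0296,0.0205,0.0079],"dr": [0,0,0],"hand": -1},{"xyz": [0.0341,0.0325,0.0091],"dr": [0,0,0],"hand": -1},{"xyz": [0.035,0.043,0.0094],"dr": [0,0,0],"hand": -1}]}}

```text
t: 3.22
tool_pos: [0.3388, 0.1102, 0.2799]
tcp_rot: [0.294, 2.605, -0.085]
wrist_force: [-1.7, -2.7, -1.2]
grip_width: 0.0105
```

Run:
```python
from snap import *
s=sense();print(s['t'],s['wrist_force'],s['grip_width'])
a=cur();b=np.load('w3.npy');d=a[:3,3]-b[:3,3];print((d@Y)*1e3,d@UP*1e3,d@N*1e3)
snap('wrist','w4',(150,180,350,300),4)
```

```text
3.225 [-1.66615819 -2.69172232 -1.18932304] 0.010505213627336855
32.21747663635866 -28.750507411511173 -0.19337278424963628
```

View pics/w4.png

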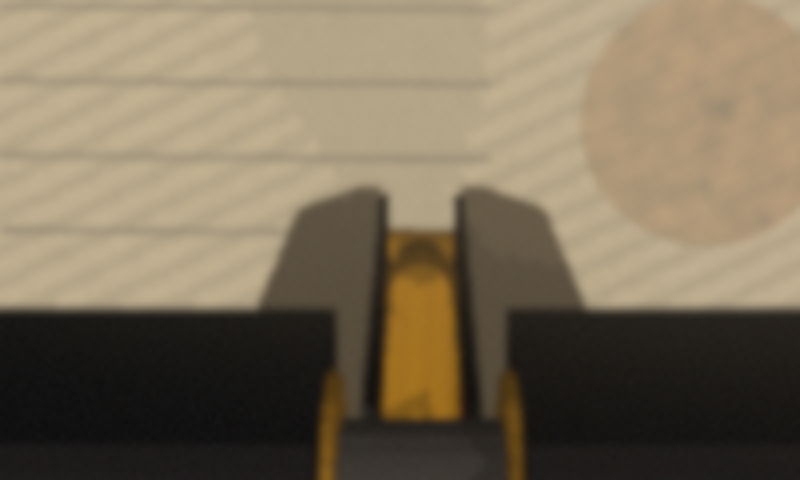

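Request:
{"api": "send_rows", "payload": {"deltas": [{"xyz": [0,0,0],"dr": [0,0,0],"hand": -0.4},{"xyz": [0,0,0],"dr": [0,0,0],"hand": -0.4},{"xyz": [0,0,-0.03],"dr": [0,0,0],"hand": -0.2},{"xyz": [0,0,-0.08],"dr": [0,0,0],"hand": 0.2},{"xyz": [0,0,-0.12],"dr": [0,0,0],"hand": 0.7}]}}

```text
t: 3.9
tool_pos: [0.2957, 0.1204, 0.3602]
tcp_rot: [0.293, 2.6, -0.083]
wrist_force: [0.6, 0.3, -0.2]
grip_width: 0.0525
```

Run:
```python
from snap import *
s=sense();print(s['t'],s['wrist_force'],s['grip_width'])
snap('wrist','w5',None,1.5)
L=np.array([.5195,.0675,0])
delta(L+[0,0,.235]+.010*Y,rot(0))
```

```text
3.9 [ 0.6412048   0.30343549 -0.15577119] 0.052524294072840705
tcp target [0.5217 0.0772 0.402 ] xyz [-0.2912  0.0105  0.1108] dr [-2.000e-04  3.385e-01  1.700e-03] mm [-218.4    7.9   83.1] deg 30.5
```

View pics/w5.png

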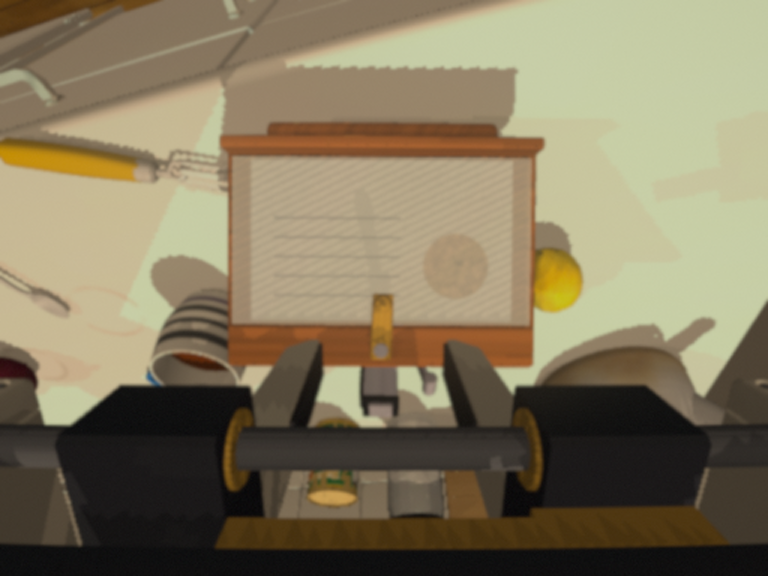

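Request:
{"api": "send_rows", "payload": {"deltas": [{"xyz": [-0.07,0.0026,0.01],"dr": [0,0.08,0],"hand": 0.8},{"xyz": [-0.146,0.005,0.04],"dr": [0,0.17,0],"hand": 0.8},{"xyz": [-0.22,0.008,0.08],"dr": [0,0.25,0],"hand": 0.8},{"xyz": [-0.2912,0.0105,0.1108],"dr": [0,0.3385,0.0017],"hand": 0.8},{"xyz": [-0.2912,0.0105,0.1108],"dr": [0,0.3385,0.0017],"hand": 0.8}]}}

```text
t: 4.58
tool_pos: [0.5279, 0.0746, 0.3933]
tcp_rot: [-0.36, -3.111, 0.004]
wrist_force: [-1.0, 0.0, -0.3]
grip_width: 0.0838
```

Run:
```python
from snap import *
s=sense();print(s['t'],s['wrist_force'],s['grip_width'])
snap('wrist','w6',(130,140,390,330),3);snap('side','d6',(180,80,300,220),5);snap('scene','s6',(180,100,300,240),5)
L=np.array([.5195,.0675,0])
delta(L+[0,0,.235]+.010*Y,rot(0))
```

```text
4.575 [-0.95429355  0.021901   -0.33687865] 0.08378135842257947
tcp target [0.5217 0.0772 0.402 ] xyz [ 0.0007  0.0006 -0.0085] dr [-0.002  -0.0042 -0.0006] mm [ 0.6  0.4 -6.4] deg 0.4
```

View pics/w6.png

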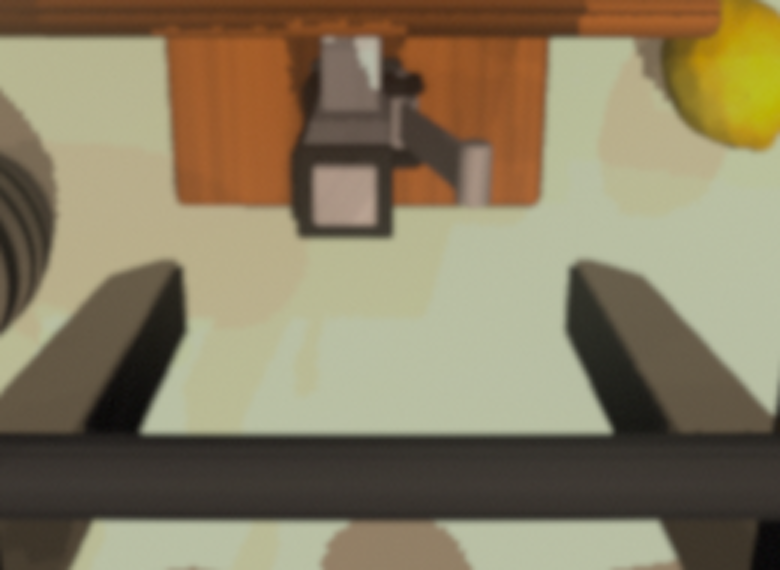

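View pics/d6.png

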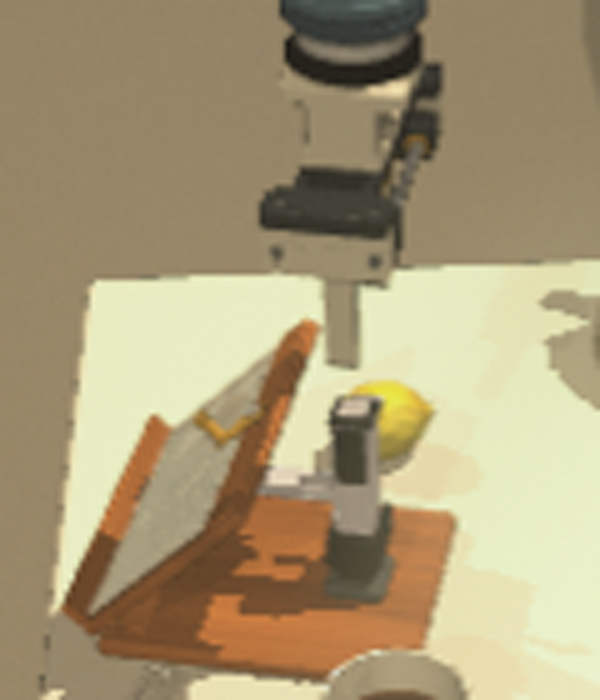

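View pics/s6.png

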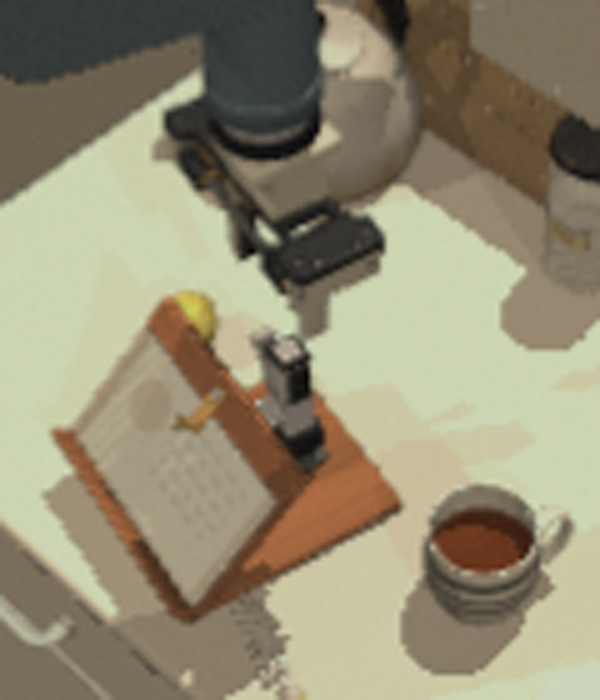

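Run:
```python
from snap import *
t=np.load('w6.npy');L=np.array([.5195,.0675,0])
z=lambda x,y:(130+x/3,140+y/3)
def st(p): r=p-L;return (r@X*1e3).round(1),(r@Y*1e3).round(1),p[2]
p=atz('wrist',z(346,196),.15,t);print('top',p,st(p))
for q in [(312,167),(378,167),(378,226),(312,226)]:print(st(atz('wrist',z(*q),.15,t)))
for q in [(293,150),(392,150),(392,237),(298,237)]:print('blk',st(atz('wrist',z(*q),.15,t)))
for q in [(490,145),(490,200),(460,145),(460,200)]: print('roll',st(atz('wrist',z(*q),.135,t)))
print('lemon',st(atz('wrist',z(668,70),.028,t)))
for nm,uv in(('side',(180+356/5,80+407/5)),('scene',(180+287/5,100+348/5))): p=atz(nm,uv,.15);print(nm,p,st(p))
L2=atz('wrist',z(346,196),.15,t)
```

```text
top [0.51970378 0.06800071 0.15      ] (np.float64(0.1), np.float64(0.5), np.float64(0.15))
(np.float64(-8.5), np.float64(-8.9), np.float64(0.15))
(np.float64(-8.5), np.float64(9.7), np.float64(0.15))
(np.float64(9.2), np.float64(9.6), np.float64(0.15))
(np.float64(9.1), np.float64(-9.4), np.float64(0.15))
blk (np.float64(-13.5), np.float64(-14.1), np.float64(0.15))
blk (np.float64(-13.4), np.float64(13.6), np.float64(0.15))
blk (np.float64(12.5), np.float64(13.6), np.float64(0.15))
blk (np.float64(12.5), np.float64(-13.5), np.float64(0.15))
roll (np.float64(-11.0), np.float64(43.1), np.float64(0.135))
roll (np.float64(6.3), np.float64(43.7), np.float64(0.135))
roll (np.float64(-11.0), np.float64(34.1), np.float64(0.135))
roll (np.float64(6.2), np.float64(34.6), np.float64(0.135))
lemon (np.float64(-16.4), np.float64(132.2), np.float64(0.028000000000000025))
side [0.52080674 0.06976191 0.15      ] (np.float64(0.8), np.float64(2.5), np.float64(0.15000000000000002))
scene [0.52190802 0.06975783 0.15      ] (np.float64(1.8), np.float64(2.7), np.float64(0.1499999999999999))
```

Run:
```python
from snap import *
L=np.array([.5198,.0680,0])
delta(L+[0,0,.132]+.014*Y,rot(0))
```

```text
tcp target [0.5229 0.0816 0.299 ] xyz [-0.0004  0.0071  0.1288] dr [-0.002  -0.0042 -0.0006] mm [-0.3  5.3 96.6] deg 0.4
```

Request:
{"api": "send_rows", "payload": {"deltas": [{"xyz": [0,0.007,0.01],"dr": [-0.002,-0.004,0],"hand": 0.8},{"xyz": [0,0.007,0.04],"dr": [-0.002,-0.004,0],"hand": 0.8},{"xyz": [0,0.007,0.08],"dr": [-0.002,-0.004,0],"hand": 0.8},{"xyz": [0,0.007,0.115],"dr": [-0.002,-0.004,0],"hand": 0.8},{"xyz": [0,0.007,0.1288],"dr": [-0.002,-0.004,0],"hand": 0.8}], "squeeze": 4}}

```text
t: 5.35
tool_pos: [0.5214, 0.0826, 0.2992]
tcp_rot: [-0.355, -3.121, -0.0]
wrist_force: [-0.7, 0.1, -0.3]
grip_width: 0.0836
```

Run:
```python
from snap import *
s=sense();print(s['t'],s['wrist_force'],s['grip_width'])
snap('wrist','w7',(130,140,390,330),3)
L=np.array([.5198,.0680,0])
delta(L+[0,0,.132]+.014*Y,rot(0))
```

```text
5.35 [-0.70418439  0.08623988 -0.31024355] 0.08357478665183377
tcp target [0.5229 0.0816 0.299 ] xyz [-0.0021 -0.0006 -0.0005] dr [-0.     -0.0007  0.0002] mm [-1.6 -0.5 -0.4] deg 0.1
```

View pics/w7.png

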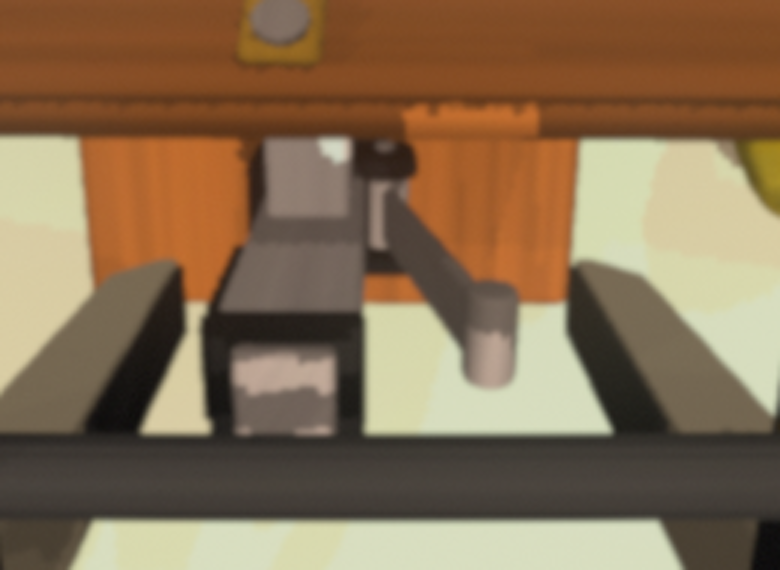

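Request:
{"api": "send_rows", "payload": {"deltas": [{"xyz": [-0.002,-0.0006,0],"dr": [0,0,0],"hand": 0.55},{"xyz": [-0.002,-0.0006,0],"dr": [0,0,0],"hand": 0.42},{"xyz": [-0.002,-0.0006,0],"dr": [0,0,0],"hand": 0.42}], "squeeze": 3}}

```text
t: 5.78
tool_pos: [0.5248, 0.081, 0.3007]
tcp_rot: [0.356, 3.119, 0.0]
wrist_force: [1.2, -0.1, -0.4]
grip_width: 0.0661
```

Run:
```python
from snap import *
s=sense();print(s['t'],s['wrist_force'],s['grip_width'],s['wrist_force']@Y)
snap('wrist','w8',(130,140,390,330),3)
L=np.array([.5198,.0680,0])
delta(L+[0,0,.132]+.014*Y,rot(0))
```

```text
5.775 [ 1.16332721 -0.06947537 -0.39252918] 0.06612461918912037 0.19399696596791174
tcp target [0.5229 0.0816 0.299 ] xyz [0.0025 0.0003 0.0019] dr [ 0.0002  0.001  -0.0003] mm [1.8 0.2 1.5] deg 0.1
```

View pics/w8.png

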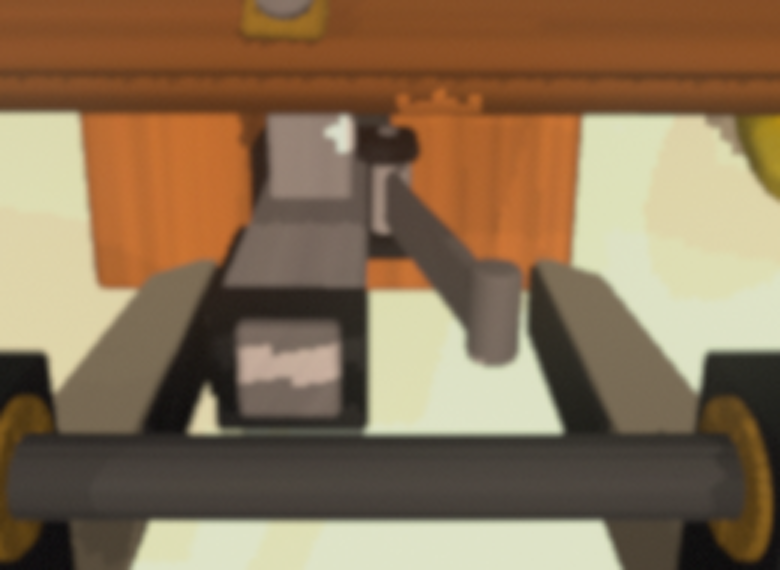

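Request:
{"api": "send_rows", "payload": {"deltas": [{"xyz": [0.0012,-0.001,0.001],"dr": [0,0,0],"hand": 0.3},{"xyz": [0.0012,-0.001,0.001],"dr": [0,0,0],"hand": 0.2},{"xyz": [0.0012,-0.001,0.001],"dr": [0,0,0],"hand": 0.2}], "squeeze": 3}}

```text
t: 6.2
tool_pos: [0.5234, 0.0804, 0.2991]
tcp_rot: [0.356, 3.121, -0.0]
wrist_force: [-1.2, -1.4, 0.9]
grip_width: 0.0605
```

Run:
```python
from snap import *
s=sense();print(s['t'],s['wrist_force'],s['grip_width'],s['wrist_force']@Y)
snap('wrist','w9',(130,140,390,330),3)
L=np.array([.5198,.0680,0])
delta(L+[0,0,.132]+.014*Y,rot(0))
```

```text
6.2 [-1.21008977 -1.35002157  0.8971828 ] 0.06054461968044541 -1.587631572210943
tcp target [0.5229 0.0816 0.299 ] xyz [0.001  0.0015 0.0001] dr [-0.0001  0.0001 -0.0003] mm [0.7 1.1 0.1] deg 0.0
```

View pics/w9.png

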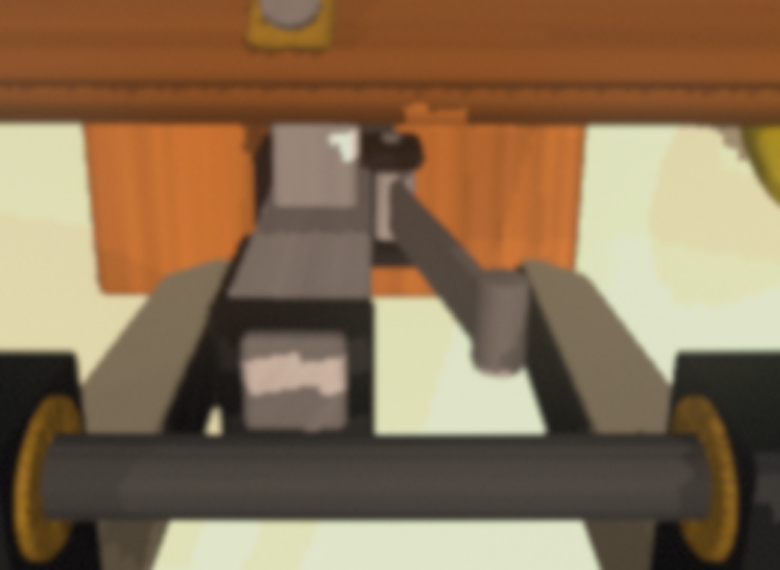

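Request:
{"api": "send_rows", "payload": {"deltas": [{"xyz": [0,-0.0002,0],"dr": [0,0,0],"hand": 0.1},{"xyz": [0,-0.0002,0],"dr": [0,0,0],"hand": 0.1},{"xyz": [0,-0.0002,-0.004],"dr": [0,0,0],"hand": 0.1},{"xyz": [0,-0.0002,-0.008],"dr": [0,0,0],"hand": 0.1},{"xyz": [0,-0.0002,-0.012],"dr": [0,0,0],"hand": 0.1}], "squeeze": 4.7}}

```text
t: 6.88
tool_pos: [0.5234, 0.0803, 0.3079]
tcp_rot: [-0.357, -3.121, 0.0]
wrist_force: [1.2, -2.3, -4.2]
grip_width: 0.06
```

Run:
```python
from snap import *
s=sense();print(s['t'],s['wrist_force'],s['grip_width'],s['wrist_force']@Y,s['tool_pos'])
snap('wrist','w10',(130,140,390,330),3);snap('side','d10',(180,80,300,220),5)
L=np.array([.5198,.0680,0])
delta(L+[0,0,.192]+.014*Y,rot(0))
```

```text
6.875 [ 1.21703286 -2.31998346 -4.23886646] 0.05999937998630081 -1.98674961203483 [0.52339406 0.08028724 0.30792147]
tcp target [0.5229 0.0816 0.359 ] xyz [ 0.0009  0.0016 -0.0677] dr [-0.0001  0.0001 -0.0003] mm [  0.7   1.2 -50.8] deg 0.0
```

View pics/w10.png

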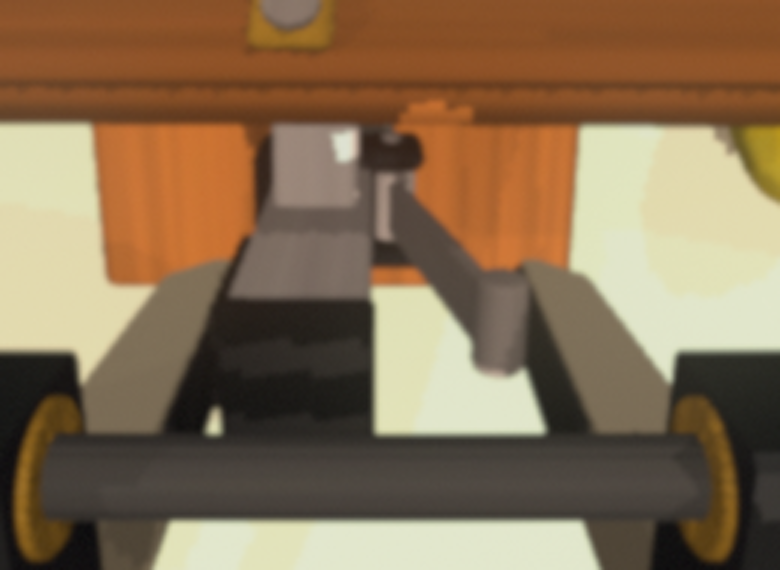

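View pics/d10.png

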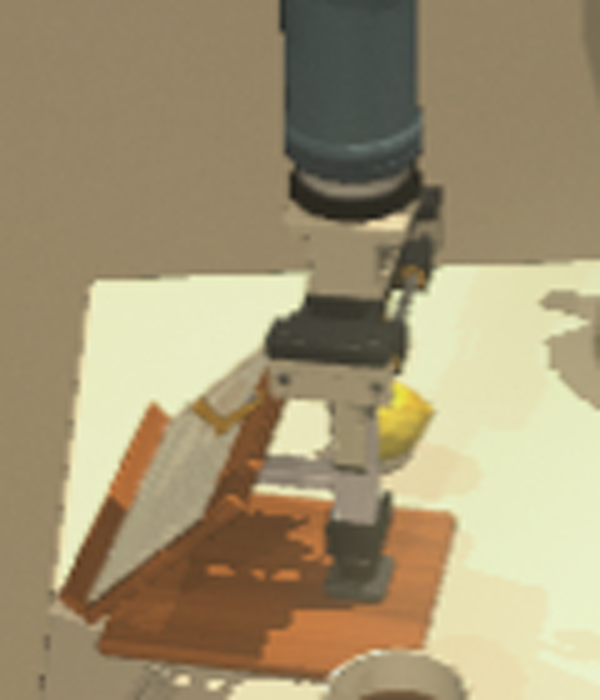

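Request:
{"api": "send_rows", "payload": {"deltas": [{"xyz": [0,0,-0.008],"dr": [0,0,0],"hand": 0.1},{"xyz": [0,0,-0.016],"dr": [0,0,0],"hand": 0.1},{"xyz": [0,0,-0.024],"dr": [0,0,0],"hand": 0.1},{"xyz": [0,0,-0.032],"dr": [0,0,0],"hand": 0.1},{"xyz": [0,0,-0.04],"dr": [0,0,0],"hand": 0.1}]}}

```text
t: 7.6
tool_pos: [0.5233, 0.0803, 0.3384]
tcp_rot: [0.356, 3.121, -0.0]
wrist_force: [-0.4, -2.5, -3.0]
grip_width: 0.06
```

Run:
```python
from snap import *
s=sense();print(s['t'],s['wrist_force'],s['grip_width'],s['wrist_force']@Y,s['tool_pos'])
snap('wrist','w11',(130,140,390,330),3)
L=np.array([.5198,.0680,0])
delta(L+[0,0,.192]+.014*Y,rot(0))
```

```text
7.6 [-0.39496862 -2.48684501 -2.96898165] 0.05999673518280446 -2.5119559391275597 [0.52328161 0.08033189 0.33844068]
tcp target [0.5229 0.0816 0.359 ] xyz [ 0.0008  0.0016 -0.0265] dr [-0.      0.0002 -0.0003] mm [  0.6   1.2 -19.9] deg 0.0
```

View pics/w11.png

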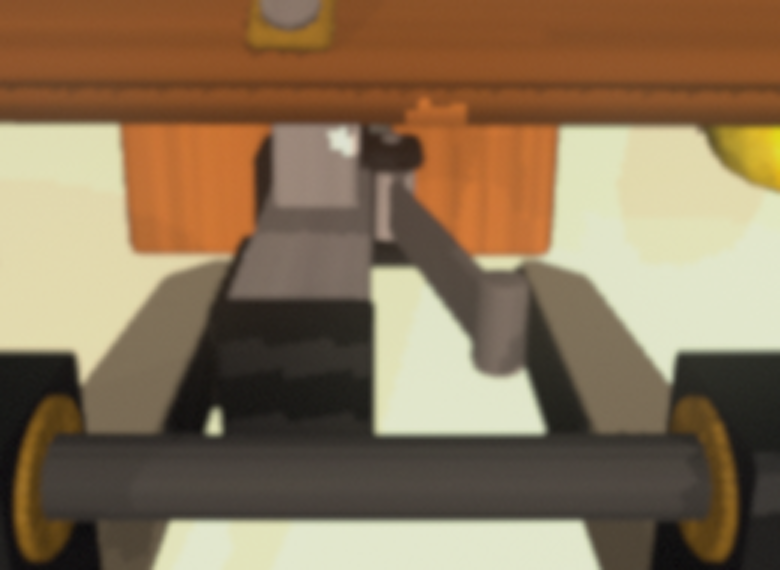

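Request:
{"api": "send_rows", "payload": {"deltas": [{"xyz": [0,0,-0.008],"dr": [0,0,0],"hand": 0.1},{"xyz": [0,0,-0.016],"dr": [0,0,0],"hand": 0.1},{"xyz": [0,0,-0.023],"dr": [0,0,0],"hand": 0.1},{"xyz": [0,0,-0.0276],"dr": [0,0,0],"hand": 0.1},{"xyz": [0,0,-0.0276],"dr": [0,0,0],"hand": 0.1}]}}

```text
t: 8.28
tool_pos: [0.5233, 0.0804, 0.359]
tcp_rot: [0.356, 3.121, -0.0]
wrist_force: [-1.5, -3.5, -2.4]
grip_width: 0.0602
```

Run:
```python
from snap import *
s=sense();print(s['t'],s['wrist_force'],s['grip_width'],s['wrist_force']@Y,s['tool_pos'])
snap('wrist','w12',(130,140,390,330),3);snap('side','d12',(190,130,290,210),7)
a,b=[cv2.imread(f'pics/{n}_full.png').astype(np.float32).mean(2) for n in('w9','w12')]
t=a[195:238,204:305]
m=cv2.matchTemplate(b,t,cv2.TM_CCOEFF_NORMED);print(cv2.minMaxLoc(m))
t=a[140:180,205:250];m=cv2.matchTemplate(b,t,cv2.TM_CCOEFF_NORMED);print(cv2.minMaxLoc(m))
L=np.array([.5198,.068,0])
for z in (.093,.098):print(z,proj('side',L-[0,0,-z]-.009*X*0-.009*Y),proj('scene',L-[0,0,-z]-.009*Y))
```

```text
8.275 [-1.4912437  -3.53018062 -2.36384438] 0.06019403461021706 -3.7751591666468047 [0.52328086 0.0803527  0.35900053]
(-0.3621290922164917, 0.7420370578765869, (209, 232), (204, 195))
(-0.7114349603652954, 0.9894030094146729, (445, 322), (205, 140))
0.093 [[250.86112161 178.3025288 ]] [[239.27559576 180.74060047]]
0.098 [[250.81442452 177.03142288]] [[239.21437834 179.97095874]]
```

View pics/d12.png

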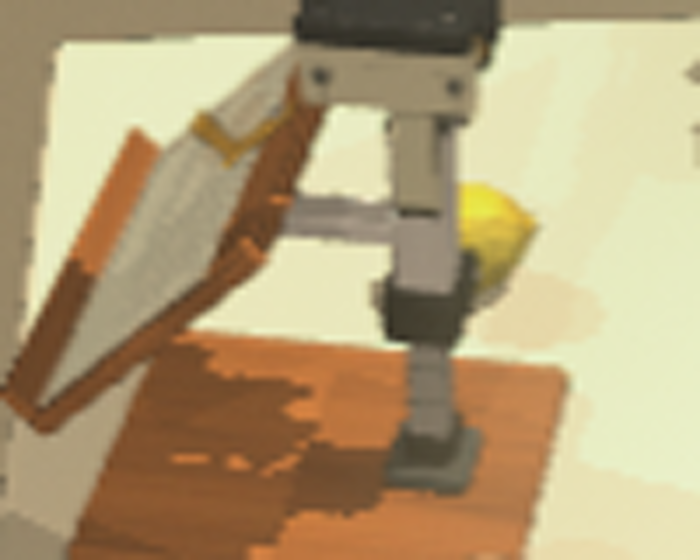

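View pics/w12.png

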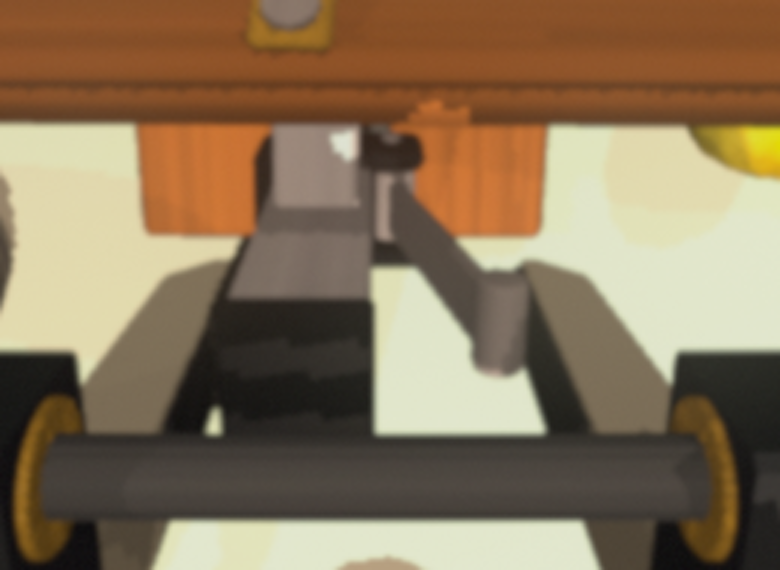

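Request:
{"api": "send_rows", "payload": {"deltas": [{"xyz": [0,-0.0003,-0.0006],"dr": [0,0,0],"hand": 0.1},{"xyz": [0,-0.0003,-0.0006],"dr": [0,0,0],"hand": 0.1},{"xyz": [0,-0.0003,-0.0006],"dr": [0,0,0],"hand": 0.1}]}}

```text
t: 8.75
tool_pos: [0.5233, 0.0803, 0.359]
tcp_rot: [-0.356, -3.121, -0.001]
wrist_force: [-1.0, -2.6, -4.1]
grip_width: 0.0602
```

Request:
{"api": "send_rows", "payload": {"deltas": [{"xyz": [0,-0.001,0],"dr": [0,0,0],"hand": 0.1},{"xyz": [0,-0.003,0],"dr": [0,0,0],"hand": 0.1},{"xyz": [0,-0.005,0],"dr": [0,0,0],"hand": 0.0}], "squeeze": 12}}

```text
t: 9.12
tool_pos: [0.5222, 0.0754, 0.359]
tcp_rot: [-0.357, -3.121, 0.004]
wrist_force: [-3.2, -8.1, -2.0]
grip_width: 0.0489
```

Run:
```python
from snap import *
s=sense();print(s['t'],s['wrist_force'],s['grip_width'],s['wrist_force']@Y,s['tool_pos'])
d=s['tool_pos']-np.load('w12.npy')[:3,3];print(d@Y*1e3,d@X*1e3)
snap('wrist','w13',(130,140,390,330),3)
```

```text
9.125 [-3.21763687 -8.07271753 -1.97638946] 0.048901315219209866 -8.58962510911976 [0.5222441  0.07535975 0.35904219]
-5.098209010731177 0.1129833306247524
```

View pics/w13.png

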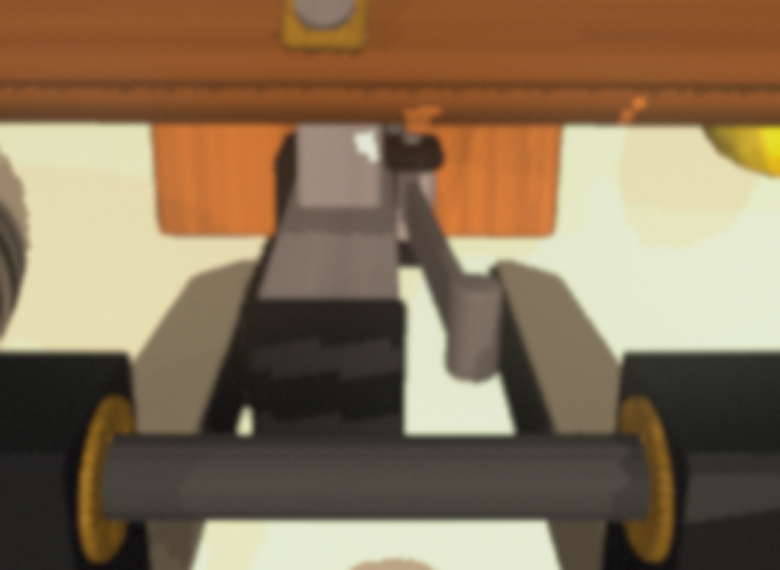

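Request:
{"api": "send_rows", "payload": {"deltas": [{"xyz": [0,-0.002,0],"dr": [0,0,0],"hand": -0.2},{"xyz": [0,-0.004,0],"dr": [0,0,0],"hand": -0.2},{"xyz": [0,-0.0055,0],"dr": [0,0,0],"hand": -0.2},{"xyz": [0,-0.006,0],"dr": [0,0,0],"hand": -0.2}], "squeeze": 18}}

```text
t: 9.68
tool_pos: [0.5212, 0.0712, 0.3599]
tcp_rot: [0.357, 3.121, -0.003]
wrist_force: [-3.6, -6.6, 1.5]
grip_width: 0.0404
```

Run:
```python
from snap import *
s=sense();print(s['t'],s['wrist_force'],s['grip_width'],s['wrist_force']@Y,s['tool_pos'])
d=s['tool_pos']-np.load('w12.npy')[:3,3];print(d@Y*1e3,d@X*1e3)
snap('wrist','w14',(130,140,390,330),3)
```

```text
9.675 [-3.58783276 -6.56076194  1.52764283] 0.04044279450382058 -7.199696801535697 [0.52119433 0.07118195 0.359895  ]
-9.40507383757373 0.02992363371158982
```

View pics/w14.png

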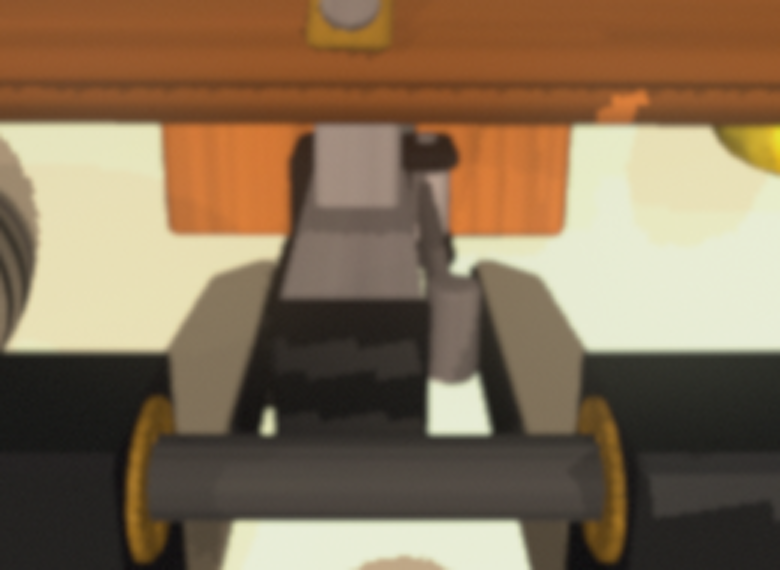

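Request:
{"api": "send_rows", "payload": {"deltas": [{"xyz": [0,-0.0006,0],"dr": [0,0,0],"hand": -0.2},{"xyz": [0,-0.0006,0],"dr": [0,0,0],"hand": -0.2},{"xyz": [0,-0.0006,0],"dr": [0,0,0],"hand": -0.2},{"xyz": [0,-0.0006,0],"dr": [0,0,0],"hand": -0.2}], "squeeze": 19}}

```text
t: 10.22
tool_pos: [0.5211, 0.0711, 0.36]
tcp_rot: [0.356, 3.121, -0.002]
wrist_force: [-3.5, -5.5, 1.1]
grip_width: 0.0403
```

Run:
```python
from snap import *
s=sense();print(s['t'],s['wrist_force'],s['grip_width'],s['wrist_force']@Y,s['tool_pos'])
snap('wrist','w15',(130,140,390,330),3);snap('side','d15',(190,130,290,210),7)
a,b=[cv2.imread(f'pics/{n}_full.png').astype(np.float32).mean(2) for n in('w12','w15')]
t=a[225:285,212:252];t=a[195:245,212:250];print(cv2.minMaxLoc(cv2.matchTemplate(b,t,cv2.TM_CCOEFF_NORMED)),'tmpl at 212,195')
a,b=[cv2.imread(f'pics/{n}_full.png').astype(np.float32).mean(2) for n in('d12','d15')]
t=a[165:185,235:265];print(cv2.minMaxLoc(cv2.matchTemplate(b,t,cv2.TM_CCOEFF_NORMED)),'235,165')
```

```text
10.225 [-3.49533712 -5.5219388   1.07186561] 0.04032185896377359 -6.166691631768003 [0.52113115 0.07107006 0.35995004]
(-0.8226376175880432, 0.9529147148132324, (214, 269), (225, 195)) tmpl at 212,195
(-0.6939469575881958, 0.996387779712677, (107, 229), (235, 165)) 235,165
```

View pics/w15.png

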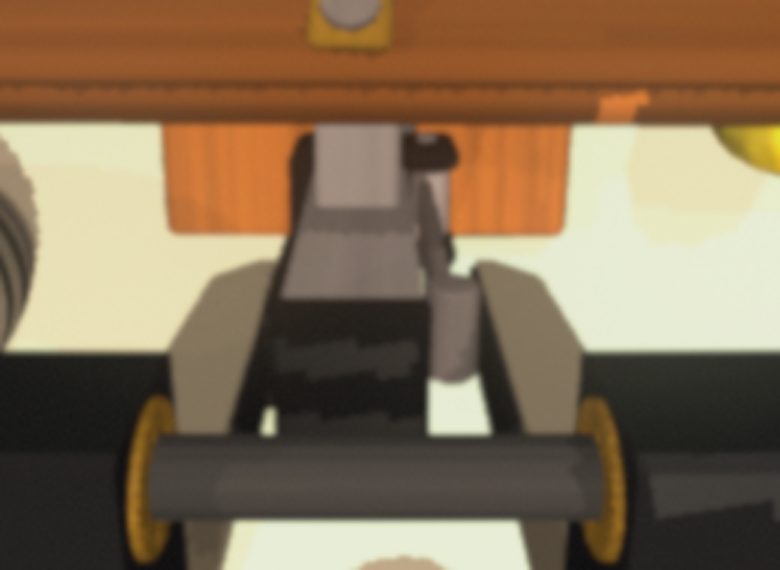

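View pics/d15.png

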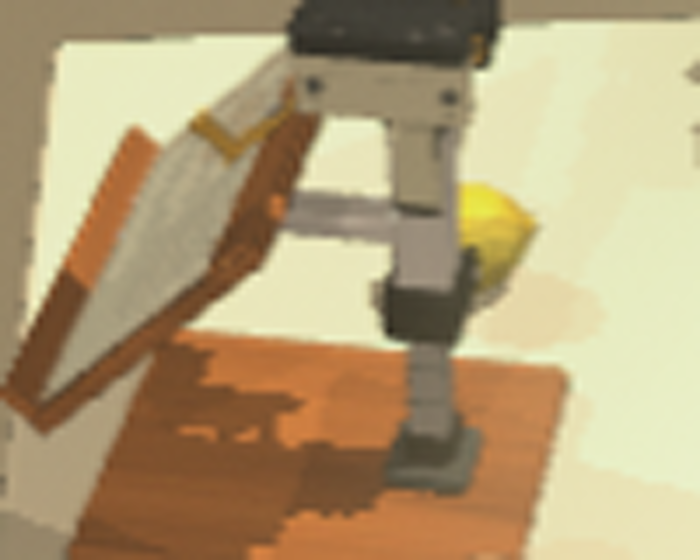

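Run:
```python
from bench import close_job,sense
print(close_job()); s=sense();print(s['t'],s['grip_width'],s['tool_pos'],s['wrist_force'])
```

```text
the job is handed in; nothing more can be done
None
the job is handed in; nothing more can be done
```

The recipe stand is set, and the job was handed in at about 10.3 s with the gripper still squeezing the leg and the closed lever. `close_job` gives no verdict, so the results below are my own last checks.

- **Turnbutton:** I pinched the knob and swung it along its arc. The wrist picture showed the blade straight down over the pane, about 1.57 rad, with the leg still down.
- **Raising the leg:** I pinched the finger rest and the open lever at 4.7 N and lifted. The wrist pictures showed no slip. I held the leg about 0.4 s at the mark with the lever still open (60 mm across).
- **Closing the lever:** I squeezed at up to 19 N while moving the grasp about 9.5 mm towards the rest. The opening went from 60.2 mm to 40.3 mm, against 41 mm nominal when closed.
- **Leg height:** From the tool's rise the leg stands about 60 to 61 mm up, and the side picture showed no change after the lever closed. I could not see the broad ring clearly enough to check the height against it.
- **Forces:** The grip is slightly uneven, with about 6 N more on the rest than on the lever, which should still leave well over 2 N on each. The highest wrist force I read was about 9 N.
- **Things round the stand:** I saw no contact with any of them, but I did not measure their positions again at the end.

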